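# Set the sauce warmer, close it with the nested lid set and take off the outer cover

## Robot

A 6-joint arm with a two-finger parallel gripper is mounted at the origin on the work surface. World frame = base frame: x ahead of the robot, y to its left, z up, the work surface at z = 0. Lengths are in m, angles in degrees, forces in N, time in s.
With the tool pointing down it reaches from about 0.35 to 0.875 m from the base axis. Payload 4.2 kg.
Tool frame: the origin (TCP) lies at the very end of the fingers, on their centre line; the grasp point (between the pads) lies behind it (r.grip_point_offset is the z of the grasp point in the tool frame, in m); z points along the fingers, y is the direction in which the jaws open and shut (so a half turn about z gives the same grasp; the last joint's range is limited). The gripper opens to 87 mm and grips with 3 to 60 N. Pads are 19 mm wide; open, the fingers measure 117 mm over their backs; the gripper's body (75 mm by 190 mm) begins 51 mm behind the grasp point.
Start: joints at [87.525, 22.042, 0.453, 0, -68.411, -14.817], TCP at [0.186, 0.597, 0.223] pointing down, gripper open.
Joint ranges: [-179.83, 179.83], [-69.29, 118.12], [-61.27, 80.66], [-181.25, 117.63], [-171.15, -9.14], [-177.46, 177.46]. Speed limits (degrees/s): [159.86, 159.86, 180, 180, 180, 180].

## Interface

Orientations are given as a 3x3 rotation matrix whose columns are the frame's x, y, z axes.
In Python, from station import r, capture, workorder gives the robot as it stands. The module is installed in compiled form; this text tells all that it offers.
- The arm moves only by the shell command python3 -m crank 'ROWS'. ROWS is JSON, a list of rows, each an object with "delta_rot": the turn, a rotation vector about the tool's x, y, z in rad, a list of three; "linear": the shift along the tool's x, y, z in m, a list of three; "gripper": the opening in per cent of the stroke, from 0 (shut) to 100 (fully open). A call has 1 to 10 rows; each row shifts and turns the commanded pose from where the row before left it, along the tool's axes as they then stand; what a row does not reach is not made up. A row lasts 1/8 s, in which the tool goes at most 62.5 mm and 10.7 degrees, less where a joint would pass 70% of its speed; a pose out of reach is approached as far as the arm can. A call is refused whole if a number of a shift passes 0.0625 or a number of a turn 0.188, either way. A call with a gripper value outside its range is refused whole. The fingers move at their own pace and stop on an object; the grip force is fixed at half the most. Time passes only in rows, so rows that do not move let the fingers close. It gives the time, the measured TCP pose, the force and the opening at its end, in the units of the state.
- r.sense(): the state, without advancing time (a new reading comes with each control period).
- capture(name): name is "scene" or "top" or "wrist"; returns a dict with "img" (384x512x3 uint8, blue, green, red), "fx", "fy", "cx", "cy" (pixels), "world_from_camera" (4x4, takes a point from camera to world coordinates). Camera axes: x right, y down, z forward; pixel columns grow to the right and rows downward; lengths in m; the calibration is good to about 2 mm. A picture is of the moment at which its call begins. There is no depth.
- workorder.finish_job(): hands the job in, once; it reports no verdict.
The state is a dict: "time_s": time; "joints": joint angles; "joint_velocities": joint speeds; "effort": joint torques, N m; "tcp_pos": TCP position; "ee_rot": TCP orientation; "wrist_force": force on the tool from outside, world axes, zero at the start; "moment": the same for the moment, N m; "gripper_width": opening from 0.0 (shut) to 1.0 (fully open).
Only numpy, scipy, OpenCV 4.12 (cv2) and the standard library are available. Lean on these libraries where they do the work, as an engineer would, in place of code of your own. Each camera call takes 0.05 s, during which the arm holds its last target.

## Task

First turn the sauce warmer's dial until it clicks in at the two-dot mark. Then carry the nested lid set, both lids together, from the cork mat by the inner lid's black knob, lower it gently until it seats fully in the pot, and let go of the knob; then take the outer cover by its collar and lift it alone, straight up and level, leaving the inner lid seated and undisturbed. Finish while holding the cover level above the pot, about 10 cm higher than where it lay (at least 7 cm), and leave everything else on the counter alone.

Things in the scene. Friction and masses are not known exactly. Their poses are not given: they have to be found in the camera images.
- warmer: White sauce warmer fixed to the counter, 200 x 300 mm, deck 110 mm high. Origin: centre of its underside, z up. The open round steel pot is at its +y end (see pot_rim), the dial at its -y end (88 mm from the centre).
- pot_rim (a point): Centre of the pot's mouth, level with the rim (125 mm above the counter, 15 mm above the deck). The pot measures 130 mm inside and 138 mm outside across the rim; it is empty and the inside wall is straight for 90 mm. Axes as the warmer's.
- dial (a joint): Angle of the warmer's dial (rad), 0 to 2.1, growing CLOCKWISE seen from above. Click positions: 0 (bar mark), 0.70 (one dot), 1.40 (two dots), 2.10 (three dots, end stop). A spring pulls it to the nearest one with up to about 0.08 N m; the ridges between lie near 0.35, 1.05 and 1.75. It starts at the bar mark or at one dot.
- dial_grip (a point): On the dial's upright axis, 37 mm above the deck, the height to grip. The dial is a grey bar grip 42 mm long, 14 mm thick, on a 44 mm disc; bar top 7 mm above this point, disc top 23 mm below. The point turns with the dial: the bar lies along its x axis, its white pointer stripe at the -x end. The fixed marks are white dots on the deck around it.
- lid_mat: Cork mat fixed to the counter, 170 x 170 x 6 mm, on which the lid set stands at the start. Origin: centre of its underside.
- inner_lid: Loose steel inner lid, 350 g. Origin: centre of its underside, z up. Plug 122 mm across, 12 mm deep, lower edge tapered to 112 mm; flange above it 136 mm across, 7 mm thick, which rests on the pot rim when seated (origin 12 mm below the rim). A plain round black knob, 20 mm across, rises 64 mm from the flange through the cover's collar, standing 24 mm out of it. Lifting it lifts both lids.
- inner_knob_top (a point): Centre of the top of the inner lid's black knob, 83 mm above the inner lid's origin.
- cover: Loose aluminium outer cover, 220 g, resting on the inner lid's flange. Origin: centre of its plate's underside, z up, 19 mm above the inner lid's origin when nested. Plate 150 mm across, 5 mm thick; 5 mm skirt below its edge, about 3 mm loose round the flange; upright open collar in the middle, 52 mm across, 41 mm bore, top 40 mm above the origin. Lifting the collar lifts the cover alone.
- collar_top (a point): Centre of the top of the cover's collar, 40 mm above the cover's origin.
- shaker: Bystander, to be left alone: small glass shaker with steel cap, 38 mm across, 85 mm tall. Origin: centre of its underside.
- cup: Bystander, to be left alone: small white ceramic cup, 54 mm across, 60 mm tall. Origin: centre of its underside.
- can: Bystander, to be left alone: food can, 74 mm across, 105 mm tall. Origin: centre of its underside.
- jar: Bystander, to be left alone: amber glass jar, 68 mm across, 100 mm tall. Origin: centre of its underside.
- packet: Bystander, to be left alone: cardboard packet, 50 x 130 x 90 mm tall. Origin: centre of its underside.
- tub: Bystander, to be left alone: flat white food tub, 108 x 138 x 39 mm tall. Origin: centre of its underside.
- spoon: Bystander, to be left alone: wooden spoon lying on the counter. Origin: on the spoon, near its middle.
There are look-alikes about, which are no part of the job. What is shaped like the cover but red or turquoise is not meant.

How it is judged:
By the outcome, as a careful person would: the job done as asked, in the order asked, and still so for the second after the job is handed in, while the arm keeps its last pose, push and grip.
It also fails if it takes over 70 s, if anything falls off the work surface, if the arm or the gripper's body presses on something with over 40 N, if the wrist force passes 120 N, or if a joint passes its speed limit or range.

## Working session

There is one attempt and no reset: what is moved stays moved. The work goes in short steps, Python scripts to look and compute and a shell command to move; the robot and the scene stay as the last step left them, time stands still between calls to the robot, and variables do not carry over. Pictures are saved under pics/ and viewed, and the job is handed in when it is done.

```bash
mkdir -p pics
python3 - <<'E'
from station import r, capture
import cv2
for n in ("scene","top","wrist"):
    c=capture(n); cv2.imwrite(f"pics/{n}0.png",c["img"]); print(n,c["fx"],c["cx"],c["cy"]); print(c["world_from_camera"].round(4) if hasattr(c["world_from_camera"],'round') else c["world_from_camera"])
s=r.sense(); print(s, r.grip_point_offset)
E
```

```text
scene 475.5351484621757 265.1979967152734 191.84186136955066
[[-0.8797  0.4144 -0.2334  0.8947]
 [ 0.4756  0.759  -0.4448  0.667 ]
 [-0.0072 -0.5022 -0.8647  1.4223]
 [ 0.      0.      0.      1.    ]]
top 450.0964160666817 249.40987802254415 182.59947267598645
[[-1.1000e-02 -9.8960e-01  1.4340e-01  3.2920e-01]
 [-9.9990e-01  1.1400e-02  1.5000e-03  1.4400e-02]
 [-3.1000e-03 -1.4340e-01 -9.8970e-01  1.5603e+00]
 [ 0.0000e+00  0.0000e+00  0.0000e+00  1.0000e+00]]
wrist 293.32575311778004 260.73173049959007 187.69713872401397
[[-0.2981 -0.9172 -0.2643  0.2582]
 [-0.9545  0.2872  0.0801  0.5733]
 [ 0.0024  0.2762 -0.9611  0.3837]
 [ 0.      0.      0.      1.    ]]
{'time_s': 0.15, 'joints': array([ 8.75242576e+01,  2.20807351e+01,  3.98820128e-01, -2.14979117e-02,
       -6.84118361e+01, -1.48163634e+01]), 'joint_velocities': array([-0.06403725, -0.0598153 ,  0.14818987,  0.14777125, -0.04581543,
        0.01913662]), 'effort': array([ 8.61453973e-04, -3.91053951e+01,  1.87587333e+01,  4.22232360e+00,
        1.23739531e-02, -1.35709438e-04]), 'tcp_pos': array([0.18562543, 0.59632508, 0.2217147 ]), 'ee_rot': array([[ 9.54760651e-01, -2.97375056e-01, -4.19243334e-04],
       [-2.97375341e-01, -9.54759280e-01, -1.61964080e-03],
       [ 8.13643111e-05,  1.67104194e-03, -9.99998600e-01]]), 'wrist_force': array([ 0.24687115, -1.0922065 ,  0.44928243]), 'moment': array([-0.02680262, -0.01020913,  0.01205878]), 'gripper_width': 1.0009446125535126} -0.0187
```

View pics/scene0.png

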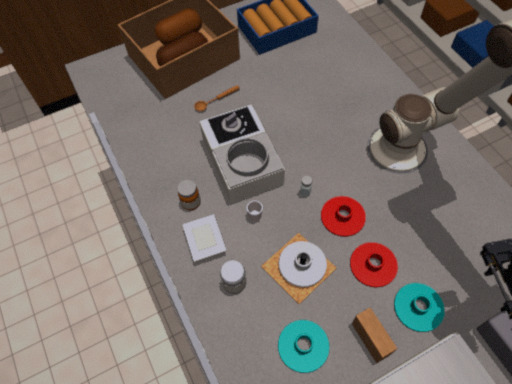

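View pics/top0.png

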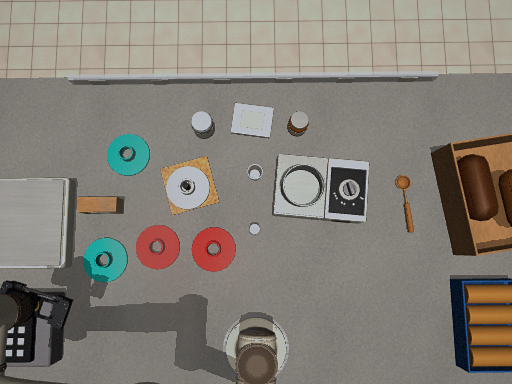

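View pics/wrist0.png

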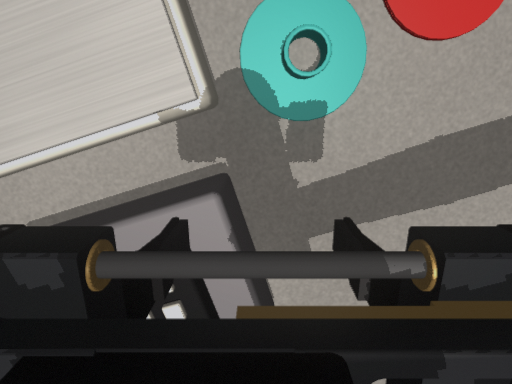

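The silver lid set stands on the cork mat at about (188,187) in the top view. The warmer's pot is at (302,186) and its dial at (349,188). Enlarging these now.

Run:
```python
import cv2,numpy as np
t=cv2.imread("pics/top0.png")
a=cv2.resize(t[145:230,265:375],None,fx=7,fy=7,interpolation=cv2.INTER_CUBIC); cv2.imwrite("pics/topw.png",a)
a=cv2.resize(t[145:225,150:230],None,fx=7,fy=7,interpolation=cv2.INTER_CUBIC); cv2.imwrite("pics/topl.png",a)
s=cv2.imread("pics/scene0.png")
a=cv2.resize(s[100:200,195:290],None,fx=6,fy=6,interpolation=cv2.INTER_CUBIC); cv2.imwrite("pics/scw.png",a)
```

```text
(no output)
```

View pics/topw.png

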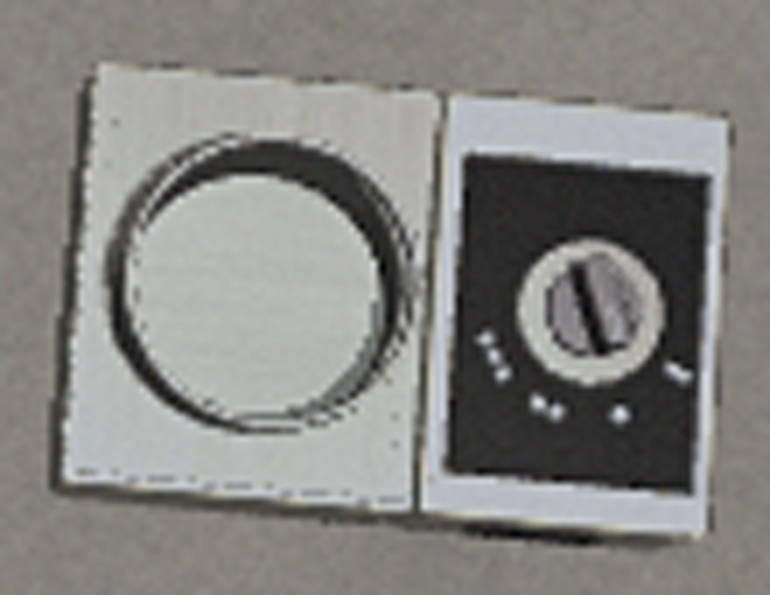

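View pics/topl.png

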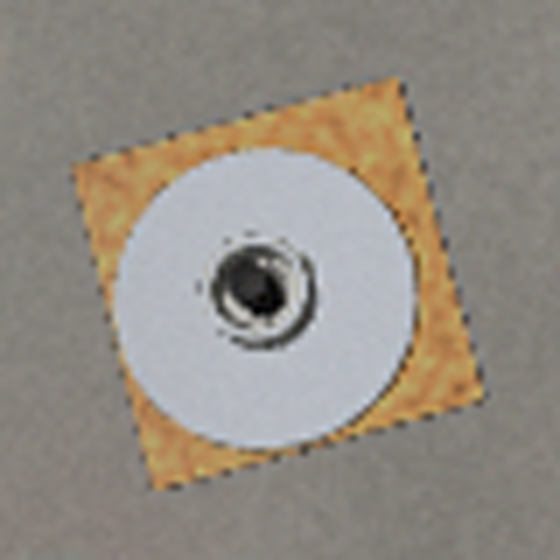

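View pics/scw.png

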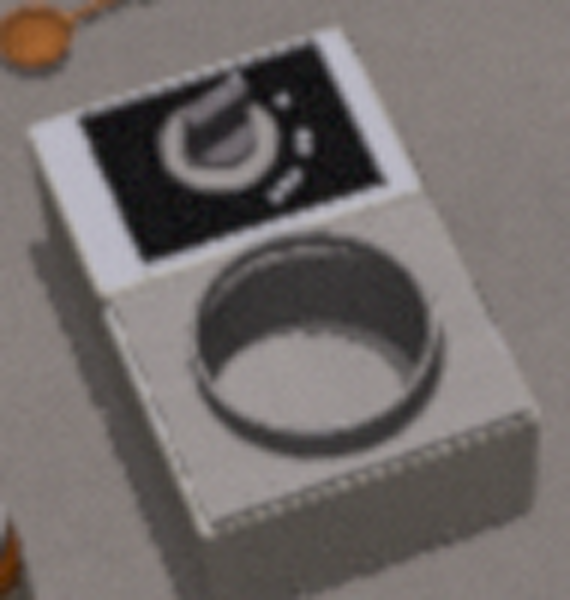

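```bash
cat > h.py <<'E'
import numpy as np,cv2,json
from station import r,capture
def ray(c,u,v,z):
    T=np.array(c["world_from_camera"]); d=T[:3,:3]@np.array([(u-c["cx"])/c["fx"],(v-c["cy"])/c["fy"],1]); o=T[:3,3]
    return o+d*(z-o[2])/d[2]
def proj(c,p):
    T=np.linalg.inv(np.array(c["world_from_camera"])); q=T[:3,:3]@np.array(p)+T[:3,3]
    return np.array([c["fx"]*q[0]/q[2]+c["cx"],c["fy"]*q[1]/q[2]+c["cy"]])
def crop(c,x0,y0,x1,y1,f,name):
    cv2.imwrite(name,cv2.resize(c["img"][y0:y1,x0:x1],None,fx=f,fy=f,interpolation=cv2.INTER_CUBIC))
def un(x,y,x0,y0,f): return (x+.5)/f-.5+x0,(y+.5)/f-.5+y0
def st():
    s=r.sense(); R=s["ee_rot"]; print("t",round(s["time_s"],2),"tcp",s["tcp_pos"].round(4),"yaw y-axis",np.degrees(np.arctan2(R[1,1],R[0,1])).round(2),"x",np.degrees(np.arctan2(R[1,0],R[0,0])).round(2),"z",R[:,2].round(4),"F",s["wrist_force"].round(1),"w",round(s["gripper_width"],3),"j",s["joints"].round(0)); return s
def totool(d):
    s=r.sense(); return (s["ee_rot"].T@np.array(d)).round(4)
E
python3 - <<'E'
from h import *
t=capture("top"); s=capture("scene")
W=lambda x,y,z:ray(t,*un(x,y,265,145,7),z).round(4)
L=lambda x,y,z:ray(t,*un(x,y,150,145,7),z).round(4)
S=lambda x,y,z:ray(s,*un(x,y,195,100,6),z).round(4)
print("top deck corners",[W(*p,.11) for p in [(97,65),(730,120),(703,537),(64,485)]])
print("scene deck corners",[S(*p,.11) for p in [(335,28),(537,415),(207,532),(32,130)]])
print("rim top",W(262,285,.125)," scene",S(320,345,.125))
print("disc",W(591,311,.124),S(220,140,.124))
print("marks",[W(*p,.11) for p in [(677,372),(620,413),(547,407),(493,357)]])
print("mat",[L(*p,.006) for p in [(75,167),(400,80),(485,397),(155,488)]])
print("plate",L(266,298,.006+.024),"collar",L(266,295,.065), "knobtop",L(250,287,.089))
E
```

```text
top deck corners [array([ 0.6336, -0.0799,  0.11  ]), array([ 0.6039, -0.3754,  0.11  ]), array([ 0.4095, -0.3535,  0.11  ]), array([ 0.4366, -0.0607,  0.11  ])]
scene deck corners [array([ 0.4147, -0.3519,  0.11  ]), array([ 0.4444, -0.0554,  0.11  ]), array([ 0.6358, -0.0753,  0.11  ]), array([ 0.6051, -0.3686,  0.11  ])]
rim top [ 0.5265 -0.1526  0.125 ]  scene [ 0.5315 -0.1442  0.125 ]
disc [ 0.5128 -0.3035  0.124 ] [ 0.5163 -0.2989  0.124 ]
marks [array([ 0.4857, -0.3451,  0.11  ]), array([ 0.467 , -0.3179,  0.11  ]), array([ 0.4701, -0.2844,  0.11  ]), array([ 0.4937, -0.2603,  0.11  ])]
mat [array([0.6082, 0.3287, 0.006 ]), array([0.6507, 0.1659, 0.006 ]), array([0.4901, 0.1234, 0.006 ]), array([0.4468, 0.2864, 0.006 ])]
plate [0.5376 0.229  0.03  ] collar [0.5343 0.2241 0.065 ] knobtop [0.5349 0.2283 0.089 ]
```

The pointer end of the bar looks towards the one-dot mark. I'll fly over the dial and check that close up with the wrist camera.

Run:
```python
from h import *
s=st(); print(totool(np.array([.5145,-.3026,.26])-s["tcp_pos"])/16)
print(proj(capture("wrist"),s["tcp_pos"]))
```

```text
t 0.25 tcp [0.1857 0.5965 0.222 ] yaw y-axis -107.3 x -17.3 z [-2.e-04 -1.e-03 -1.e+00] F [ 0.3  0.2 -0.2] w 1.001 j [ 88.  22.   0.  -0. -68. -15.]
[ 0.03633125  0.04754375 -0.00231875]
[259.64329173 234.7441862 ]
```

```bash
python3 -m crank '[{"delta_rot":[0,0,0],"linear":[0.036,0.0475,-0.005],"gripper":100},{"delta_rot":[0,0,0],"linear":[0.036,0.0475,-0.005],"gripper":100},{"delta_rot":[0,0,0],"linear":[0.036,0.0475,-0.005],"gripper":100},{"delta_rot":[0,0,0],"linear":[0.036,0.0475,-0.005],"gripper":100},{"delta_rot":[0,0,0],"linear":[0.036,0.0475,-0.005],"gripper":100},{"delta_rot":[0,0,0],"linear":[0.036,0.0475,-0.005],"gripper":100},{"delta_rot":[0,0,0],"linear":[0.036,0.0475,-0.005],"gripper":100},{"delta_rot":[0,0,0],"linear":[0.036,0.0475,-0.005],"gripper":100}]'; python3 -c "
from h import *
s=st();print(totool(np.array([.5145,-.3026,.26])-s['tcp_pos']))"
```

```text
time_s: 1.3
tcp_pos: [0.3479, 0.1465, 0.2631]
ee_rot: [[0.955, -0.296, 0.001], [-0.296, -0.955, 0.001], [0.001, -0.001, -1.0]]
wrist_force: [0.9, 0.5, 0.6]
gripper_width: 1.005
t 1.3 tcp [0.3479 0.1465 0.2631] yaw y-axis -107.24 x -17.24 z [ 0.0011  0.0011 -1.    ] F [0.9 0.5 0.6] w 1.005 j [ 48.  -5. -27.   0. -69.  25.]
[0.2922 0.3796 0.0028]
```

```bash
python3 -m crank '[{"delta_rot":[0,0,0],"linear":[0.0365,0.0475,0],"gripper":100},{"delta_rot":[0,0,0],"linear":[0.0365,0.0475,0],"gripper":100},{"delta_rot":[0,0,0],"linear":[0.0365,0.0475,0],"gripper":100},{"delta_rot":[0,0,0],"linear":[0.0365,0.0475,0],"gripper":100},{"delta_rot":[0,0,0],"linear":[0.0365,0.0475,0],"gripper":100},{"delta_rot":[0,0,0],"linear":[0.0365,0.0475,0],"gripper":100},{"delta_rot":[0,0,0],"linear":[0.0365,0.0475,0],"gripper":100},{"delta_rot":[0,0,0],"linear":[0.0365,0.0475,0],"gripper":100},{"delta_rot":[0,0,0],"linear":[0,0,0],"gripper":100}]'; python3 -c "
from h import *
s=st();c=capture('wrist');cv2.imwrite('pics/w1.png',c['img']);print(proj(c,[.5145,-.3026,.154]))"
```

```text
time_s: 2.42
tcp_pos: [0.514, -0.3046, 0.2606]
ee_rot: [[0.953, -0.302, -0.002], [-0.302, -0.953, 0.0], [-0.002, 0.0, -1.0]]
wrist_force: [0.4, 0.3, 0.5]
gripper_width: 0.998
t 2.42 tcp [ 0.514  -0.3046  0.2606] yaw y-axis -107.57 x -17.57 z [-2.4e-03  4.0e-04 -1.0e+00] F [0.4 0.3 0.5] w 0.998 j [-15.  18.   0.   0. -72.  88.]
[257.81016148 186.41104479]
```

View pics/w1.png

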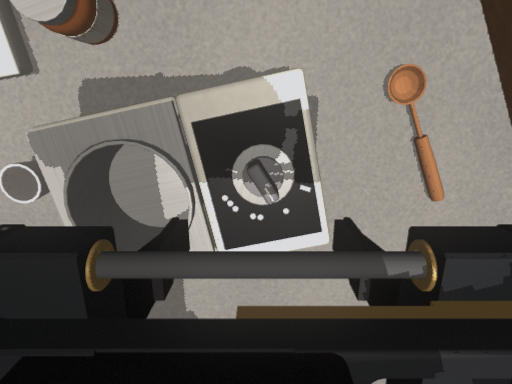

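```bash
python3 -c "
import cv2
i=cv2.imread('pics/w1.png');cv2.imwrite('pics/w1c.png',cv2.resize(i[120:240,200:330],None,fx=6,fy=5.0*1.2,interpolation=cv2.INTER_CUBIC)[:590])"
```

```text
(no output)
```

View pics/w1c.png

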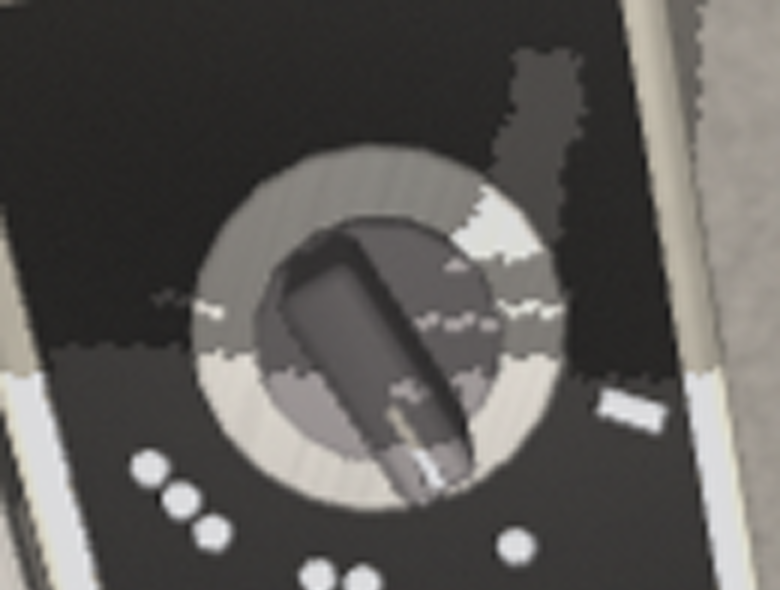

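Run:
```python
from h import *
c=capture("wrist")
P=lambda x,y,z:ray(c,*un(x,y,200,120,6),z)
bt=[P(*p,.154) for p in [(283,300),(350,265),(470,455),(405,500)]]
print(np.round(bt,4), np.mean(bt,0).round(4))
a=(bt[2]+bt[3])/2-(bt[0]+bt[1])/2; print(np.linalg.norm(a),np.degrees(np.arctan2(a[1],a[0])))
print("disc",P(377,338,.124),"ring",P(379,328,.11))
ctr=P(379,328,.11)
for p in [(632,411),(515,547),(340,579),(181,500)]:
    q=P(*p,.11); d=q-ctr; print(q.round(4),np.degrees(np.arctan2(d[1],d[0])).round(1),np.linalg.norm(d).round(4))
```

```text
[[ 0.5326 -0.2958  0.154 ]
 [ 0.5347 -0.3075  0.154 ]
 [ 0.4994 -0.3164  0.154 ]
 [ 0.4952 -0.3042  0.154 ]] [ 0.5155 -0.306   0.154 ]
0.03734991346719522 -166.54865539938422
disc [ 0.51519295 -0.30593751  0.124     ] ring [ 0.51355306 -0.3058905   0.11      ]
[ 0.4844 -0.3459  0.11  ] -126.1 0.0495
[ 0.4651 -0.3177  0.11  ] -166.3 0.0499
[ 0.4689 -0.2841  0.11  ] 154.0 0.0497
[ 0.4931 -0.2605  0.11  ] 114.3 0.0498
```

```bash
python3 -m crank '[{"delta_rot":[0,0,-0.182],"linear":[0,0,0],"gripper":100},{"delta_rot":[0,0,-0.182],"linear":[0,0,0],"gripper":70},{"delta_rot":[0,0,-0.182],"linear":[0,0,0],"gripper":60},{"delta_rot":[0,0,0],"linear":[0.001,0.001,0.03],"gripper":60},{"delta_rot":[0,0,0],"linear":[0,0,0.04],"gripper":60},{"delta_rot":[0,0,0],"linear":[0,0,0.03],"gripper":60},{"delta_rot":[0,0,0],"linear":[0,0,0.02],"gripper":60},{"delta_rot":[0,0,0],"linear":[0,0,0.012],"gripper":60},{"delta_rot":[0,0,0],"linear":[0,0,0],"gripper":60}]'; python3 -c "
from h import *
s=st();c=capture('wrist');cv2.imwrite('pics/w2.png',c['img'])"
```

```text
time_s: 3.65
tcp_pos: [0.5146, -0.3011, 0.1305]
ee_rot: [[0.97, 0.243, -0.001], [0.243, -0.97, 0.0], [-0.001, -0.0, -1.0]]
wrist_force: [0.8, 0.1, -0.1]
gripper_width: 0.601
t 3.65 tcp [ 0.5146 -0.3011  0.1305] yaw y-axis -75.93 x 14.07 z [-8.e-04  2.e-04 -1.e+00] F [ 0.8  0.1 -0.1] w 0.601 j [-15.  24. -11.  -0. -55. 119.]
```

View pics/w2.png

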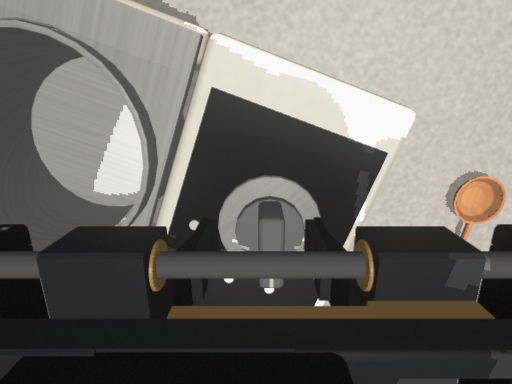

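```bash
python3 -m crank '[{"delta_rot":[0,0,0],"linear":[-0.001,0.0044,0.002],"gripper":60},{"delta_rot":[0,0,0],"linear":[0,0,0],"gripper":60},{"delta_rot":[0,0,0],"linear":[0,0,0],"gripper":60}]'; python3 -c "
from h import *
s=st();c=capture('wrist');crop(c,190,170,330,300,5,'pics/w3.png')"
```

```text
time_s: 4.08
tcp_pos: [0.515, -0.3068, 0.1289]
ee_rot: [[0.97, 0.241, 0.001], [0.241, -0.97, -0.0], [0.001, 0.0, -1.0]]
wrist_force: [-0.1, 0.6, -1.1]
gripper_width: 0.598
t 4.08 tcp [ 0.515  -0.3068  0.1289] yaw y-axis -76.03 x 13.97 z [ 6.e-04 -2.e-04 -1.e+00] F [-0.1  0.6 -1.1] w 0.598 j [-15.  24. -11.   0. -55. 119.]
```

View pics/w3.png

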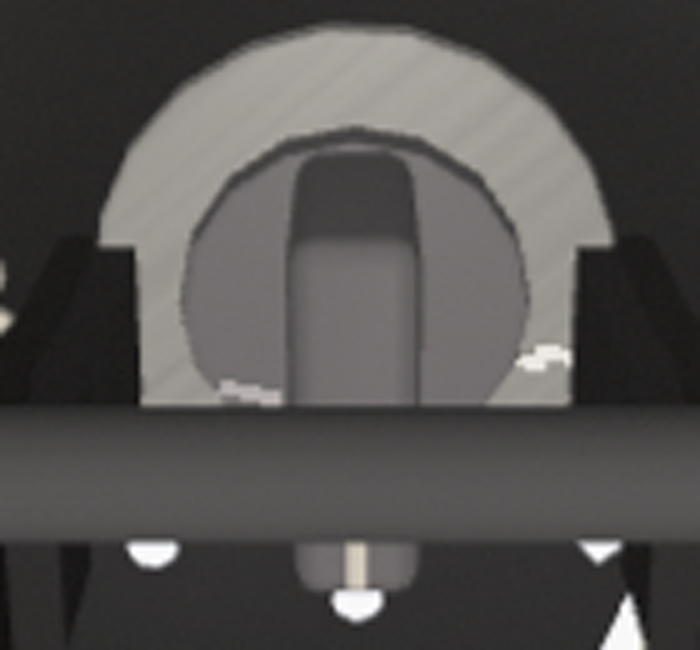

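The bar is centred between the fingers and the pointer is at one dot. Next I close and turn 40° clockwise.

```bash
python3 -m crank '[{"delta_rot":[0,0,0],"linear":[0,0,0],"gripper":0},{"delta_rot":[0,0,0],"linear":[0,0,0],"gripper":0},{"delta_rot":[0,0,0],"linear":[0,0,0],"gripper":0},{"delta_rot":[0,0,0],"linear":[0,0,0],"gripper":0},{"delta_rot":[0,0,0],"linear":[0,0,0],"gripper":0}]'; python3 -m crank '[{"delta_rot":[0,0,0.12],"linear":[0,0,0],"gripper":0},{"delta_rot":[0,0,0.12],"linear":[0,0,0],"gripper":0},{"delta_rot":[0,0,0.12],"linear":[0,0,0],"gripper":0},{"delta_rot":[0,0,0.12],"linear":[0,0,0],"gripper":0},{"delta_rot":[0,0,0.12],"linear":[0,0,0],"gripper":0},{"delta_rot":[0,0,0.1],"linear":[0,0,0],"gripper":0},{"delta_rot":[0,0,0],"linear":[0,0,0],"gripper":0},{"delta_rot":[0,0,0],"linear":[0,0,0],"gripper":0}]'; python3 -c "
from h import *
s=st();c=capture('wrist');crop(c,190,170,330,300,5,'pics/w4.png')"
```

```text
time_s: 4.75
tcp_pos: [0.515, -0.3067, 0.1286]
ee_rot: [[0.97, 0.242, 0.0], [0.242, -0.97, -0.0], [0.0, 0.0, -1.0]]
wrist_force: [-0.3, -0.4, 0.3]
gripper_width: 0.16
time_s: 5.75
tcp_pos: [0.515, -0.3071, 0.1286]
ee_rot: [[0.899, -0.439, 0.0], [-0.439, -0.899, -0.001], [0.001, 0.001, -1.0]]
wrist_force: [-0.8, -4.3, -2.2]
gripper_width: 0.16
t 5.75 tcp [ 0.515  -0.3071  0.1286] yaw y-axis -116.03 x -26.03 z [ 2.e-04 -8.e-04 -1.e+00] F [-0.8 -4.3 -2.2] w 0.16 j [-15.  24. -11.   0. -55.  79.]
```

View pics/w4.png

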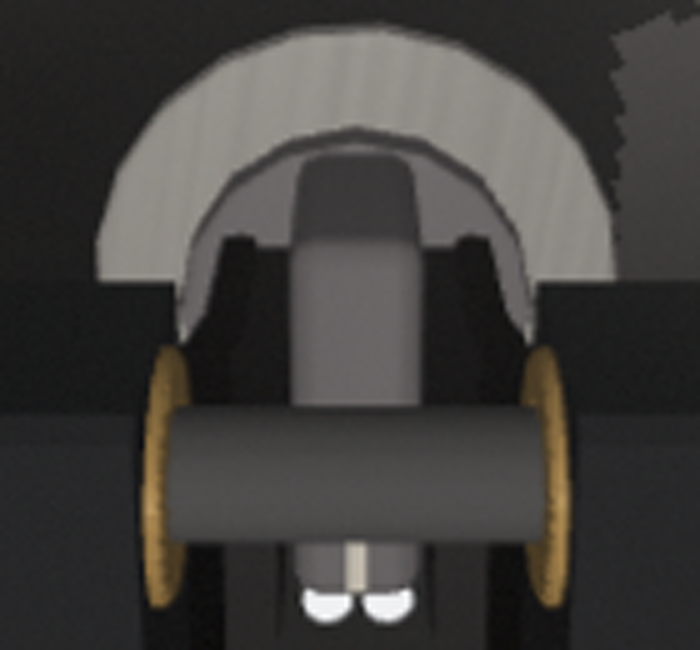

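```bash
python3 -m crank '[{"delta_rot":[0,0,0],"linear":[0,0,0],"gripper":45},{"delta_rot":[0,0,0],"linear":[0,0,0],"gripper":45},{"delta_rot":[0,0,0],"linear":[0,0,0],"gripper":45},{"delta_rot":[0,0,0],"linear":[0,0,-0.03],"gripper":45},{"delta_rot":[0,0,0],"linear":[0,0,-0.06],"gripper":45},{"delta_rot":[0,0,0],"linear":[0,0,-0.05],"gripper":45},{"delta_rot":[0,0,0],"linear":[0,0,0],"gripper":60}]'; python3 -c "
from h import *
s=st();c=capture('wrist');crop(c,100,100,350,300,3,'pics/w5.png');print(totool(np.array([.537,.229,.26])-s['tcp_pos'])/9)"
```

```text
time_s: 6.68
tcp_pos: [0.5171, -0.3073, 0.2741]
ee_rot: [[0.898, -0.439, 0.01], [-0.439, -0.898, -0.004], [0.011, -0.001, -1.0]]
wrist_force: [-0.0, 0.9, -0.1]
gripper_width: 0.5
t 6.67 tcp [ 0.5171 -0.3073  0.2741] yaw y-axis -116.07 x -26.07 z [ 0.0102 -0.0039 -0.9999] F [-0.   0.9 -0.1] w 0.5 j [-15.  18.   1.   0. -73.  79.]
[-0.02423333 -0.05448889  0.00152222]
```

View pics/w5.png

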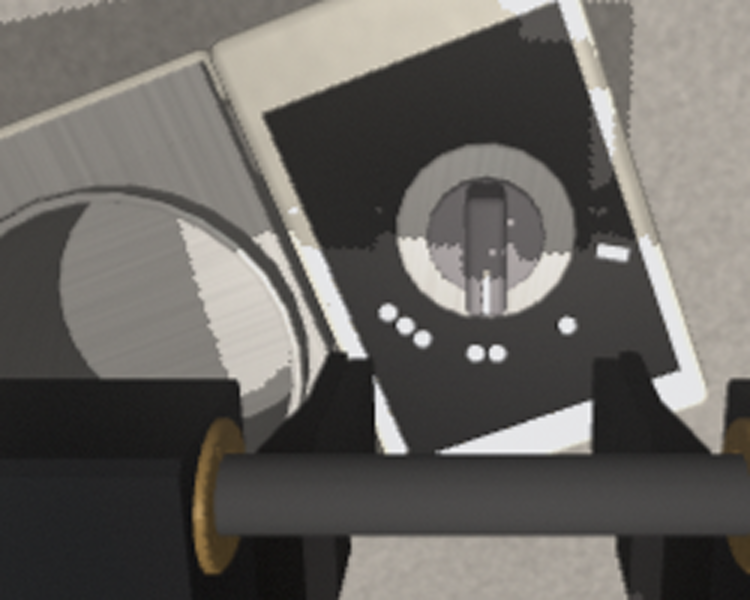

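Dial confirmed at two dots. Next is a look straight down on the pot, on the way to the lids.

```bash
python3 -m crank '[{"delta_rot":[0,0,0],"linear":[-0.026,-0.049,0],"gripper":60},{"delta_rot":[0,0,0],"linear":[-0.026,-0.049,0],"gripper":60},{"delta_rot":[0,0,0],"linear":[-0.026,-0.049,0],"gripper":60},{"delta_rot":[0,0,0],"linear":[0,0,0],"gripper":60},{"delta_rot":[0,0,0],"linear":[0,0,0],"gripper":60}]'; python3 -c "
from h import *
s=st();c=capture('wrist');crop(c,160,80,360,270,4,'pics/w6.png');cv2.imwrite('pics/w6f.png',c['img']);np.save('w6T.npy',c['world_from_camera'])"
```

```text
time_s: 7.35
tcp_pos: [0.5092, -0.1399, 0.2675]
ee_rot: [[0.898, -0.439, -0.002], [-0.439, -0.898, 0.0], [-0.002, 0.001, -1.0]]
wrist_force: [-0.1, -0.1, 0.4]
gripper_width: 0.6
t 7.35 tcp [ 0.5092 -0.1399  0.2675] yaw y-axis -116.07 x -26.07 z [-2.1e-03  1.0e-04 -1.0e+00] F [-0.1 -0.1  0.4] w 0.6 j [  2.  11.  -9.  -0. -71.  62.]
```

View pics/w6f.png

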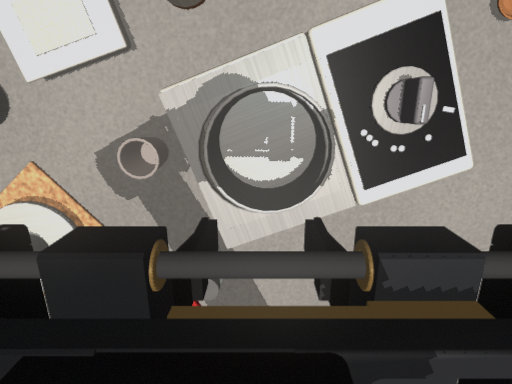

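View pics/w6.png

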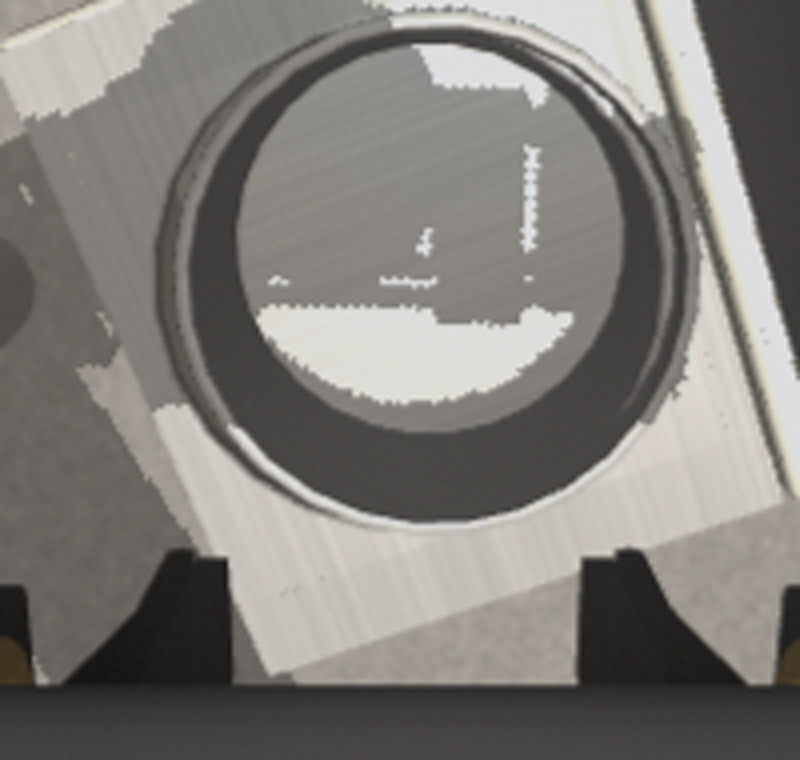

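Run:
```python
from h import *
c=capture("wrist"); 
pts=[(190,275),(663,275),(427,28),(427,522)]
q=[ray(c,*un(*p,160,80,4),.125) for p in pts]; print(np.round(q,4))
ctr=ray(c,*un(427,274,160,80,4),.125); print(ctr)
from scipy.optimize import least_squares
res=least_squares(lambda p:[np.linalg.norm(x[:2]-p)-.065 for x in q],ctr[:2]); print(res.x,res.fun)
crop(c,160,80,360,270,4,"pics/tmp.png"); im=cv2.imread("pics/tmp.png")
for rad,z,col in((.065,.125,(0,0,255)),(.069,.125,(0,255,0))):
  for a in np.arange(0,6.28,.06):
    u,v=proj(c,[res.x[0]+rad*np.cos(a),res.x[1]+rad*np.sin(a),z]); cv2.circle(im,(int((u-160+.5)*4),int((v-80+.5)*4)),1,col,-1)
cv2.imwrite("pics/w6o.png",im)
```

```text
[[ 0.5613 -0.1049  0.125 ]
 [ 0.507  -0.2153  0.125 ]
 [ 0.5889 -0.1867  0.125 ]
 [ 0.4726 -0.1303  0.125 ]]
[ 0.53436816 -0.16031158  0.125     ]
[ 0.53059001 -0.1583263 ] [-0.00334007 -0.00333605 -0.0001609  -0.00059462]
```

View pics/w6o.png

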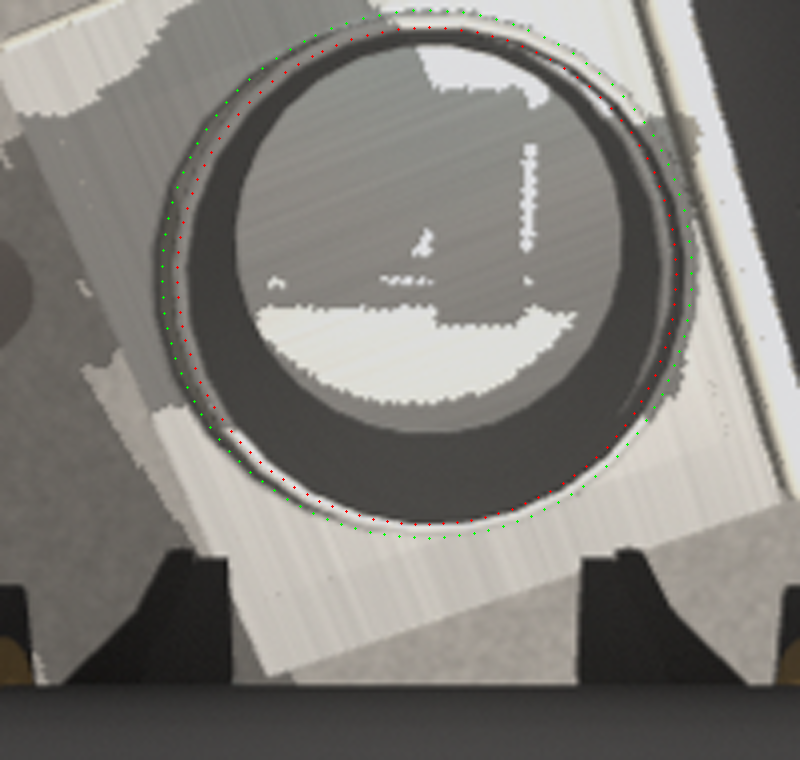

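```bash
python3 -m crank '[{"delta_rot":[0,0,0],"linear":[-0.0228,-0.0573,0],"gripper":60},{"delta_rot":[0,0,0],"linear":[-0.0228,-0.0573,0],"gripper":60},{"delta_rot":[0,0,0],"linear":[-0.0228,-0.0573,0],"gripper":60},{"delta_rot":[0,0,0],"linear":[-0.0228,-0.0573,0],"gripper":60},{"delta_rot":[0,0,0],"linear":[-0.0228,-0.0573,0],"gripper":60},{"delta_rot":[0,0,0],"linear":[-0.0228,-0.0573,0.01],"gripper":60},{"delta_rot":[0,0,0],"linear":[0,0,0.02],"gripper":60},{"delta_rot":[0,0,0],"linear":[0,0,0],"gripper":60},{"delta_rot":[0,0,0],"linear":[0,0,0],"gripper":60}]'; python3 -c "
from h import *
s=st();c=capture('wrist');crop(c,160,80,360,270,4,'pics/w7.png')"
```

```text
time_s: 8.57
tcp_pos: [0.5389, 0.2276, 0.2391]
ee_rot: [[0.897, -0.442, 0.001], [-0.442, -0.897, -0.0], [0.001, -0.0, -1.0]]
wrist_force: [0.6, -0.4, -0.1]
gripper_width: 0.601
t 8.57 tcp [0.5389 0.2276 0.2391] yaw y-axis -116.22 x -26.22 z [ 8.e-04 -1.e-04 -1.e+00] F [ 0.6 -0.4 -0.1] w 0.601 j [ 39.  17.  -4.   0. -69.  25.]
```

View pics/w7.png

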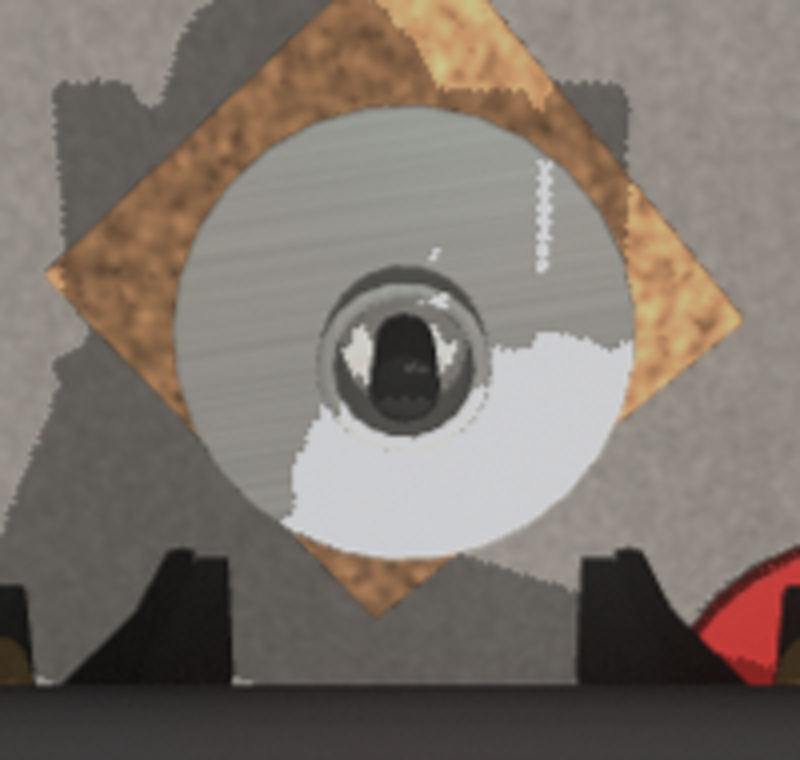

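Run:
```python
from h import *
s=st();c=capture("wrist")
P=lambda x,y,z:ray(c,*un(x,y,160,80,4),z)
print("knob",P(404,387,.089),"collar",P(404,366,.065),"plate",P(405,332,.030))
for d in [P(404,387,.089)]: print(totool([d[0]-s["tcp_pos"][0],d[1]-s["tcp_pos"][1],.069-s["tcp_pos"][2]]))
im=c["img"].copy(); im=cv2.resize(im[80:270,160:360],None,fx=4,fy=4,interpolation=cv2.INTER_CUBIC)
k=P(404,387,.089)
for rad,z,col in((.01,.089,(0,0,255)),(.026,.065,(0,255,0)),(.075,.03,(255,0,0))):
  for a in np.arange(0,6.28,.12):
    u,v=proj(c,[k[0]+rad*np.cos(a),k[1]+rad*np.sin(a),z]); cv2.circle(im,(int((u-160+.5)*4),int((v-80+.5)*4)),1,col,-1)
cv2.imwrite("pics/w7o.png",im)
```

```text
t 8.62 tcp [0.539  0.2277 0.2395] yaw y-axis -116.21 x -26.21 z [ 1.5e-03  6.0e-04 -1.0e+00] F [ 0.1 -0.4 -0.8] w 0.6 j [ 39.  17.  -4.   0. -69.  25.]
knob [0.53830295 0.22759965 0.089     ] collar [0.53873104 0.22741183 0.065     ] plate [0.54154375 0.22569913 0.03      ]
[-0.0007  0.0007  0.1705]
```

View pics/w7o.png

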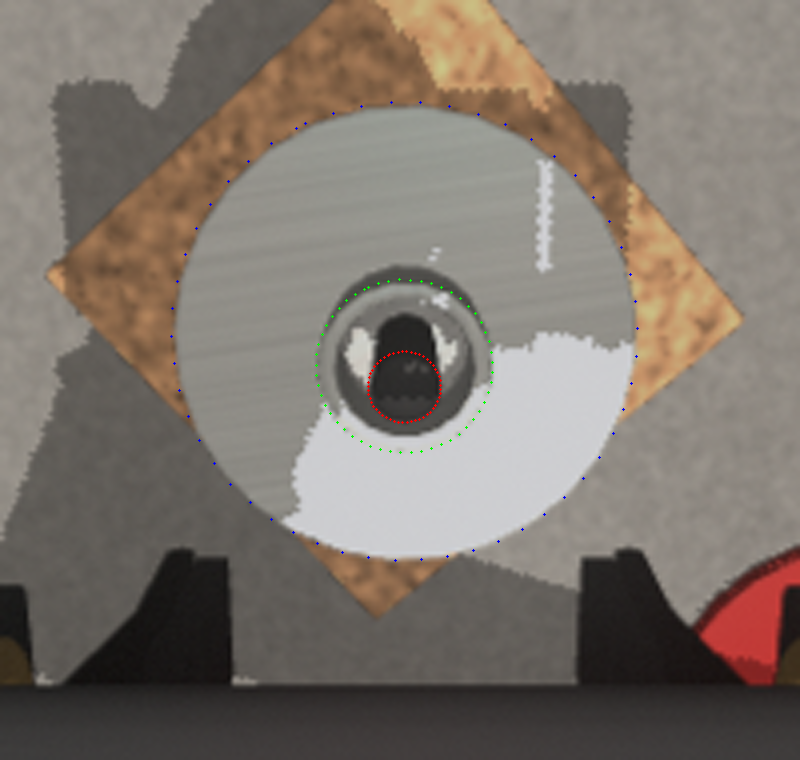

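```bash
python3 -m crank '[{"delta_rot":[0,0,0],"linear":[-0.0007,0.0005,0.05],"gripper":60},{"delta_rot":[0,0,0],"linear":[0,0,0.05],"gripper":60},{"delta_rot":[0,0,0],"linear":[0,0,0.04],"gripper":60},{"delta_rot":[0,0,0],"linear":[0,0,0.022],"gripper":60},{"delta_rot":[0,0,0],"linear":[0,0,0],"gripper":60},{"delta_rot":[0,0,0],"linear":[0,0,0],"gripper":60}]'; python3 -c "
from h import *
s=st();c=capture('wrist');crop(c,160,130,360,300,4,'pics/w8.png');print(totool(np.array([.5383,.2276,.0685])-s['tcp_pos']))"
```

```text
time_s: 9.43
tcp_pos: [0.5385, 0.2288, 0.0783]
ee_rot: [[0.898, -0.44, 0.003], [-0.44, -0.898, 0.002], [0.002, -0.003, -1.0]]
wrist_force: [-0.5, 0.7, 0.7]
gripper_width: 0.596
t 9.43 tcp [0.5385 0.2288 0.0783] yaw y-axis -116.13 x -26.13 z [ 0.0027  0.0015 -1.    ] F [-0.5  0.7  0.7] w 0.596 j [ 39.  26. -16.   0. -48.  25.]
[0.0004 0.0012 0.0098]
```

View pics/w8.png

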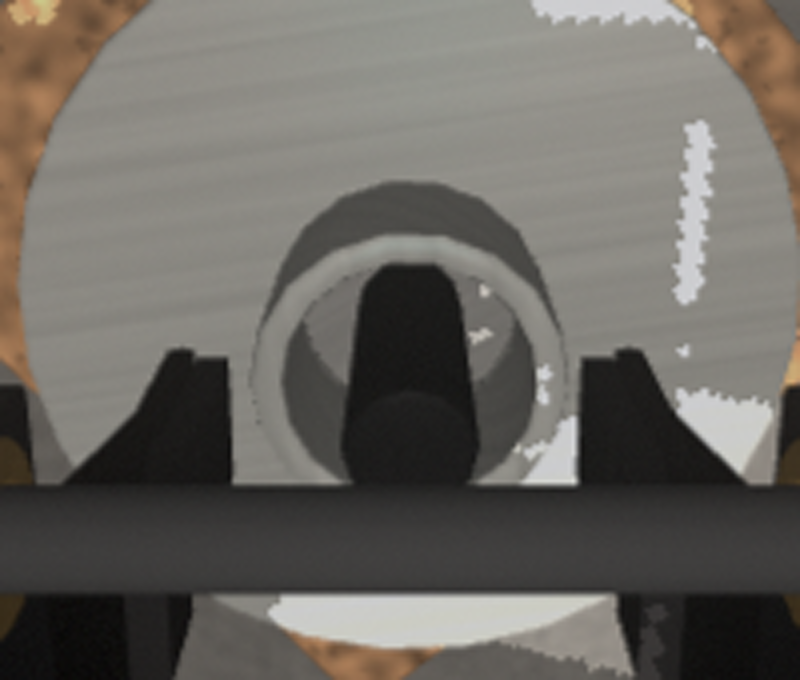

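```bash
python3 -m crank '[{"delta_rot":[0,0,0],"linear":[0,0.001,0.0095],"gripper":60},{"delta_rot":[0,0,0],"linear":[0,0,0],"gripper":60},{"delta_rot":[0,0,0],"linear":[0,0,0],"gripper":60}]'; python3 -c "
from h import *
st()"
```

```text
time_s: 9.85
tcp_pos: [0.5369, 0.2277, 0.0672]
ee_rot: [[0.898, -0.44, 0.0], [-0.44, -0.898, -0.0], [0.0, -0.0, -1.0]]
wrist_force: [0.6, 1.2, -0.3]
gripper_width: 0.599
t 9.85 tcp [0.5369 0.2277 0.0672] yaw y-axis -116.11 x -26.11 z [ 1.e-04 -0.e+00 -1.e+00] F [ 0.6  1.2 -0.3] w 0.599 j [ 39.  27. -17.   0. -46.  25.]
```

```bash
python3 -m crank '[{"delta_rot":[0,0,0],"linear":[0,0,-0.001],"gripper":60},{"delta_rot":[0,0,0],"linear":[0,0,0],"gripper":0},{"delta_rot":[0,0,0],"linear":[0,0,0],"gripper":0},{"delta_rot":[0,0,0],"linear":[0,0,0],"gripper":0},{"delta_rot":[0,0,0],"linear":[0,0,0],"gripper":0},{"delta_rot":[0,0,0],"linear":[0,0,0],"gripper":0}]'; python3 -c "
from h import *
st()"
```

```text
time_s: 10.6
tcp_pos: [0.5372, 0.228, 0.0681]
ee_rot: [[0.898, -0.44, 0.001], [-0.44, -0.898, 0.001], [0.0, -0.001, -1.0]]
wrist_force: [0.8, 1.1, -0.0]
gripper_width: 0.22
t 10.6 tcp [0.5372 0.228  0.0681] yaw y-axis -116.11 x -26.11 z [ 8.e-04  6.e-04 -1.e+00] F [ 0.8  1.1 -0. ] w 0.22 j [ 39.  27. -17.   0. -46.  25.]
```

```bash
python3 -m crank '[{"delta_rot":[0,0,0],"linear":[0,0,-0.005],"gripper":0},{"delta_rot":[0,0,0],"linear":[0,0,-0.015],"gripper":0},{"delta_rot":[0,0,0],"linear":[0,0,-0.025],"gripper":0},{"delta_rot":[0,0,0],"linear":[0,0,-0.035],"gripper":0},{"delta_rot":[0,0,0],"linear":[0,0,-0.035],"gripper":0},{"delta_rot":[0,0,0],"linear":[0,0,-0.03],"gripper":0},{"delta_rot":[0,0,0],"linear":[0,0,-0.02],"gripper":0},{"delta_rot":[0,0,0],"linear":[0,0,-0.01],"gripper":0},{"delta_rot":[0,0,0],"linear":[0,0,0],"gripper":0}]'; python3 -c "
from h import *
s=st();c=capture('wrist');cv2.imwrite('pics/w9.png',c['img']);c=capture('scene');crop(c,190,60,390,280,2.7,'pics/s9.png');print(totool(np.array([.5293,-.1587,.243])-s['tcp_pos']))"
```

```text
time_s: 11.72
tcp_pos: [0.5367, 0.2276, 0.2435]
ee_rot: [[0.898, -0.44, 0.001], [-0.44, -0.898, 0.001], [0.0, -0.001, -1.0]]
wrist_force: [-0.1, 0.9, -5.0]
gripper_width: 0.225
t 11.72 tcp [0.5367 0.2276 0.2435] yaw y-axis -116.12 x -26.12 z [ 5.e-04  7.e-04 -1.e+00] F [-0.1  0.9 -5. ] w 0.225 j [ 39.  17.  -4.  -0. -69.  25.]
[0.1635 0.3501 0.0009]
```

View pics/w9.png

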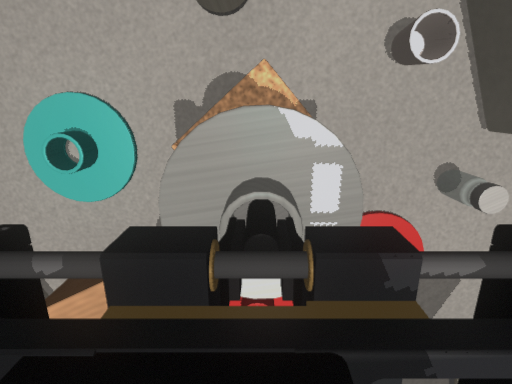

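View pics/s9.png

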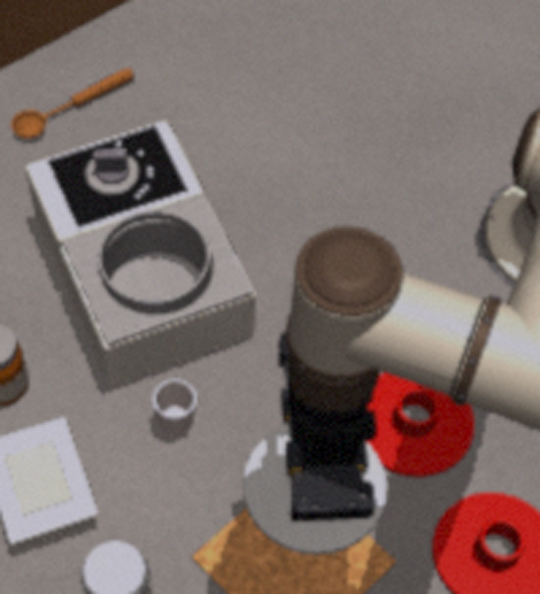

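Both lids are lifted (about 5 N, right for 570 g). Now carrying them to the pot.

```bash
python3 -m crank '[{"delta_rot":[0,0,0],"linear":[0.0065,0.014,0],"gripper":0},{"delta_rot":[0,0,0],"linear":[0.013,0.028,0],"gripper":0},{"delta_rot":[0,0,0],"linear":[0.02,0.043,0],"gripper":0},{"delta_rot":[0,0,0],"linear":[0.024,0.051,0],"gripper":0},{"delta_rot":[0,0,0],"linear":[0.024,0.051,0],"gripper":0},{"delta_rot":[0,0,0],"linear":[0.024,0.051,0],"gripper":0},{"delta_rot":[0,0,0],"linear":[0.022,0.047,0],"gripper":0},{"delta_rot":[0,0,0],"linear":[0.016,0.035,0],"gripper":0},{"delta_rot":[0,0,0],"linear":[0.009,0.02,0],"gripper":0},{"delta_rot":[0,0,0],"linear":[0.0045,0.01,0],"gripper":0}]';python3 -m crank '[{"delta_rot":[0,0,0],"linear":[0,0,0],"gripper":0},{"delta_rot":[0,0,0],"linear":[0,0,0],"gripper":0}]'; python3 -c "
from h import *
s=st();c=capture('wrist');cv2.imwrite('pics/w10.png',c['img']);c=capture('scene');crop(c,190,60,390,280,2.7,'pics/s10.png');print(totool(np.array([.5293,-.1587,.203])-s['tcp_pos']))"
```

```text
time_s: 13.08
tcp_pos: [0.528, -0.16, 0.2423]
ee_rot: [[0.897, -0.442, -0.002], [-0.442, -0.897, 0.0], [-0.002, 0.001, -1.0]]
wrist_force: [0.4, -0.1, -4.5]
gripper_width: 0.221
time_s: 13.32
tcp_pos: [0.529, -0.1577, 0.2429]
ee_rot: [[0.898, -0.439, -0.0], [-0.439, -0.898, 0.0], [-0.0, -0.0, -1.0]]
wrist_force: [0.4, 0.2, -4.0]
gripper_width: 0.221
t 13.32 tcp [ 0.529  -0.1577  0.2429] yaw y-axis -116.07 x -26.07 z [-3.e-04  3.e-04 -1.e+00] F [ 0.4  0.2 -4. ] w 0.221 j [  0.  14.  -8.  -0. -68.  64.]
[0.0007 0.0008 0.0399]
```

View pics/w10.png

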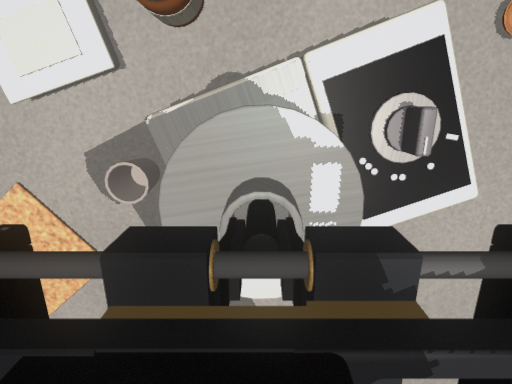

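View pics/s10.png

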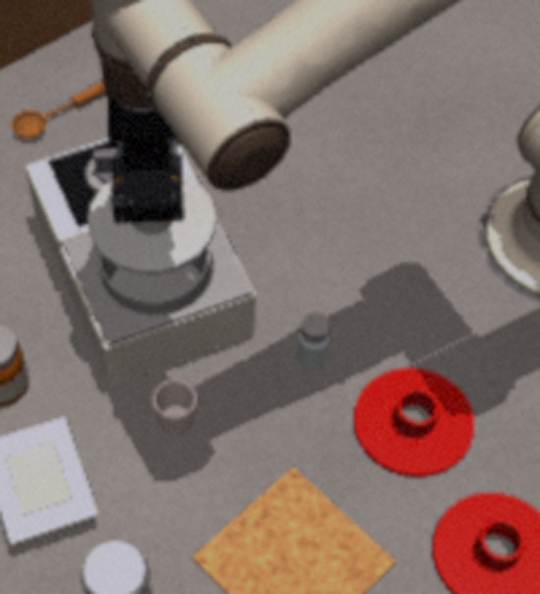

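```bash
python3 -m crank '[{"delta_rot":[0,0,0],"linear":[0.0007,0.0008,0.015],"gripper":0},{"delta_rot":[0,0,0],"linear":[0,0,0.02],"gripper":0},{"delta_rot":[0,0,0],"linear":[0,0,0.013],"gripper":0},{"delta_rot":[0,0,0],"linear":[0,0,0],"gripper":0},{"delta_rot":[0,0,0],"linear":[0,0,0],"gripper":0}]'
python3 - <<'E'
from h import *
s=st();c=capture('scene');im=cv2.resize(c['img'][90:220,190:300],None,fx=4.5,fy=4.5,interpolation=cv2.INTER_CUBIC)
cv2.imwrite('pics/s11.png',im)
print(totool(np.array([.5293,-.1587,.175])-s['tcp_pos']))
o=s["tcp_pos"]+np.array([.0009,-.0004,-.062])
for ctr,rad,z,col in(((.5303,-.159),.069,.125,(0,255,0)),(o,.075,o[2]+.024,(255,0,0)),(o,.061,o[2]+.012,(0,0,255))):
  for a in np.arange(0,6.28,.06):
    u,v=proj(c,[ctr[0]+rad*np.cos(a),ctr[1]+rad*np.sin(a),z]); cv2.circle(im,(int((u-190+.5)*4.5),int((v-90+.5)*4.5)),1,col,-1)
cv2.imwrite('pics/s11o.png',im)
E
```

```text
time_s: 14.05
tcp_pos: [0.53, -0.1595, 0.1956]
ee_rot: [[0.898, -0.44, 0.001], [-0.44, -0.898, -0.0], [0.001, -0.0, -1.0]]
wrist_force: [0.1, 0.6, -3.7]
gripper_width: 0.222
t 14.05 tcp [ 0.53   -0.1595  0.1956] yaw y-axis -116.09 x -26.09 z [ 1.2e-03 -5.0e-04 -1.0e+00] F [ 0.1  0.6 -3.7] w 0.222 j [  0.  16. -12.   0. -61.  64.]
[-0.001  -0.0004  0.0206]
```

View pics/s11o.png

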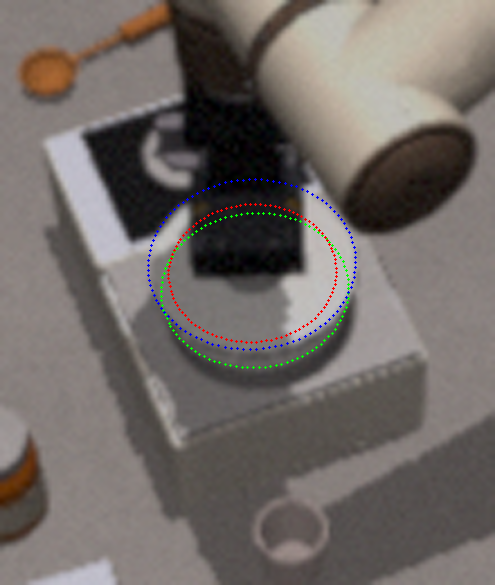

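View pics/s11.png

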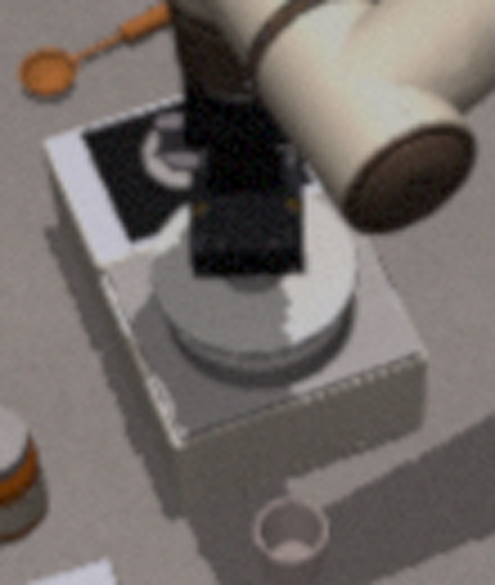

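```bash
python3 -m crank '[{"delta_rot":[0,0,0],"linear":[-0.0008,0,0.004],"gripper":0},{"delta_rot":[0,0,0],"linear":[0,0,0.004],"gripper":0},{"delta_rot":[0,0,0],"linear":[0,0,0.003],"gripper":0},{"delta_rot":[0,0,0],"linear":[0,0,0],"gripper":0}]';python3 -m crank '[{"delta_rot":[0,0,0],"linear":[0,0,0.003],"gripper":0},{"delta_rot":[0,0,0],"linear":[0,0,0.003],"gripper":0},{"delta_rot":[0,0,0],"linear":[0,0,0],"gripper":0}]'
```

```text
time_s: 14.6
tcp_pos: [0.5285, -0.159, 0.1837]
ee_rot: [[0.898, -0.44, -0.001], [-0.44, -0.898, 0.0], [-0.001, 0.0, -1.0]]
wrist_force: [-0.7, -0.6, -4.3]
gripper_width: 0.221
time_s: 14.98
tcp_pos: [0.5284, -0.159, 0.1777]
ee_rot: [[0.898, -0.44, -0.001], [-0.44, -0.898, 0.0], [-0.001, 0.0, -1.0]]
wrist_force: [-0.5, 0.0, -4.5]
gripper_width: 0.218
```

Entering freely. About 3 mm remain.

```bash
python3 -m crank '[{"delta_rot":[0,0,0],"linear":[0,0,0.001],"gripper":0},{"delta_rot":[0,0,0],"linear":[0,0,0.001],"gripper":0},{"delta_rot":[0,0,0],"linear":[0,0,0],"gripper":0}]';python3 -m crank '[{"delta_rot":[0,0,0],"linear":[0,0,0.001],"gripper":0},{"delta_rot":[0,0,0],"linear":[0,0,0],"gripper":0}]'
```

```text
time_s: 15.35
tcp_pos: [0.5286, -0.159, 0.176]
ee_rot: [[0.898, -0.44, -0.0], [-0.44, -0.898, -0.0], [-0.0, 0.0, -1.0]]
wrist_force: [-0.6, 0.6, -5.3]
gripper_width: 0.22
time_s: 15.6
tcp_pos: [0.5288, -0.1591, 0.1751]
ee_rot: [[0.898, -0.44, 0.0], [-0.44, -0.898, -0.0], [0.0, -0.0, -1.0]]
wrist_force: [-0.7, 1.2, -4.0]
gripper_width: 0.221
```

```bash
python3 -m crank '[{"delta_rot":[0,0,0],"linear":[0,0,0.001],"gripper":0},{"delta_rot":[0,0,0],"linear":[0,0,0],"gripper":0}]';python3 -m crank '[{"delta_rot":[0,0,0],"linear":[0,0,0.0007],"gripper":0},{"delta_rot":[0,0,0],"linear":[0,0,0],"gripper":0}]'
```

```text
time_s: 15.85
tcp_pos: [0.5288, -0.159, 0.1751]
ee_rot: [[0.898, -0.44, 0.001], [-0.44, -0.898, -0.0], [0.001, -0.0, -1.0]]
wrist_force: [-3.1, 2.0, 3.3]
gripper_width: 0.22
time_s: 16.1
tcp_pos: [0.5288, -0.1591, 0.175]
ee_rot: [[0.898, -0.44, 0.001], [-0.44, -0.898, -0.001], [0.001, -0.0, -1.0]]
wrist_force: [-4.5, 3.8, 8.3]
gripper_width: 0.221
```

Contact came at the predicted height of 0.175 m. I relax the push, then release gradually.

```bash
python3 -m crank '[{"delta_rot":[0,0,0],"linear":[0,0,-0.0012],"gripper":0},{"delta_rot":[0,0,0],"linear":[0,0,0],"gripper":24},{"delta_rot":[0,0,0],"linear":[0,0,0],"gripper":28},{"delta_rot":[0,0,0],"linear":[0,0,0],"gripper":40},{"delta_rot":[0,0,0],"linear":[0,0,0],"gripper":60},{"delta_rot":[0,0,0],"linear":[0,0,0],"gripper":80},{"delta_rot":[0,0,0],"linear":[0,0,0],"gripper":80}]'
python3 - <<'E'
from h import *
s=st();c=capture('wrist');cv2.imwrite('pics/w12.png',c['img'])
E
```

```text
time_s: 16.98
tcp_pos: [0.5287, -0.1591, 0.1745]
ee_rot: [[0.898, -0.44, 0.0], [-0.44, -0.898, -0.0], [0.0, 0.0, -1.0]]
wrist_force: [0.5, 0.4, 0.1]
gripper_width: 0.649
t 16.98 tcp [ 0.5287 -0.1591  0.1745] yaw y-axis -116.11 x -26.11 z [ 1.e-04 -1.e-04 -1.e+00] F [0.5 0.4 0.1] w 0.649 j [  0.  17. -14.   0. -59.  64.]
```

View pics/w12.png

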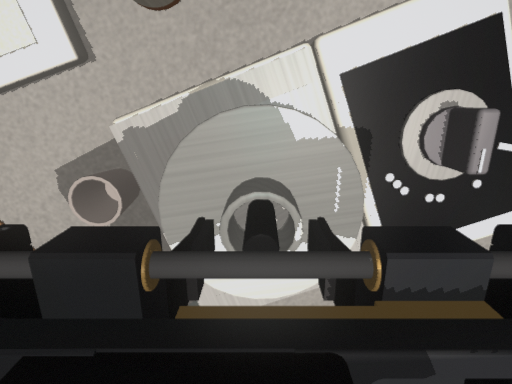

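```bash
python3 -m crank '[{"delta_rot":[0,0,0],"linear":[0,0,-0.02],"gripper":85},{"delta_rot":[0,0,0],"linear":[0,0,-0.04],"gripper":85},{"delta_rot":[0,0,0],"linear":[0,0,-0.02],"gripper":85},{"delta_rot":[0,0,0],"linear":[0,0,0],"gripper":85},{"delta_rot":[0,0,0],"linear":[0,0,0],"gripper":85}]'
python3 - <<'E'
from h import *
s=st();c=capture('wrist');im=cv2.resize(c['img'][80:270,160:360],None,fx=4,fy=4,interpolation=cv2.INTER_CUBIC)
ctr=(.5293,-.1593)
for rad,z,col in((.01,.196,(0,0,255)),(.026,.172,(0,255,0)),(.075,.137,(255,0,0))):
  for a in np.arange(0,6.28,.12):
    u,v=proj(c,[ctr[0]+rad*np.cos(a),ctr[1]+rad*np.sin(a),z]); cv2.circle(im,(int((u-160+.5)*4),int((v-80+.5)*4)),1,col,-1)
cv2.imwrite("pics/w13.png",im)
c=capture('scene');cv2.imwrite('pics/s13.png',cv2.resize(c['img'][90:220,190:300],None,fx=4.5,fy=4.5,interpolation=cv2.INTER_CUBIC))
E
```

```text
time_s: 17.65
tcp_pos: [0.5279, -0.1588, 0.2533]
ee_rot: [[0.898, -0.44, -0.002], [-0.44, -0.898, 0.001], [-0.002, 0.0, -1.0]]
wrist_force: [0.2, -0.2, -0.2]
gripper_width: 0.848
t 17.65 tcp [ 0.5279 -0.1588  0.2533] yaw y-axis -116.13 x -26.13 z [-2.1e-03  7.0e-04 -1.0e+00] F [ 0.2 -0.2 -0.2] w 0.848 j [  0.  14.  -7.  -0. -69.  64.]
```

View pics/w13.png

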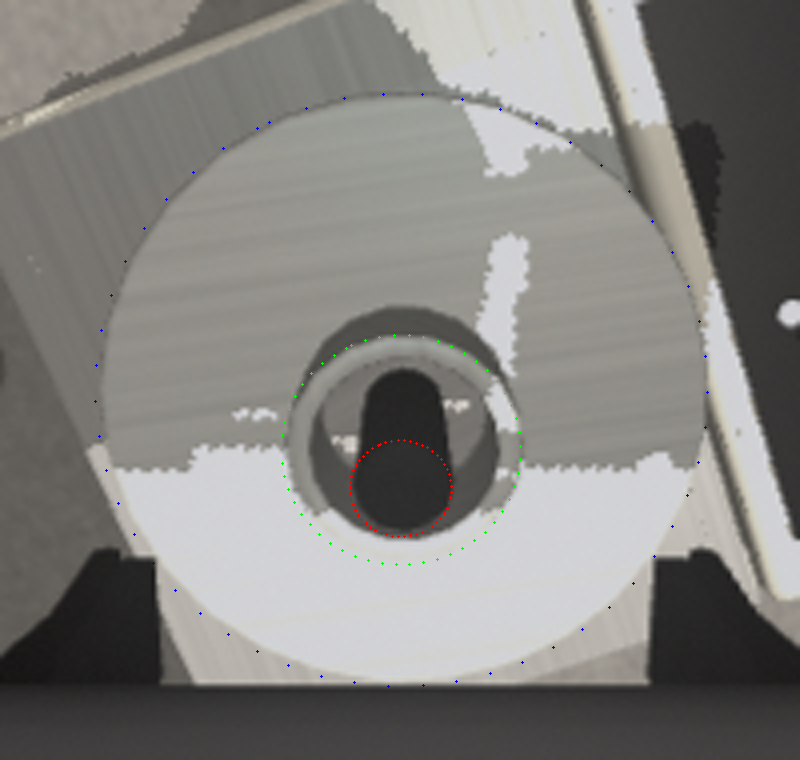

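View pics/s13.png

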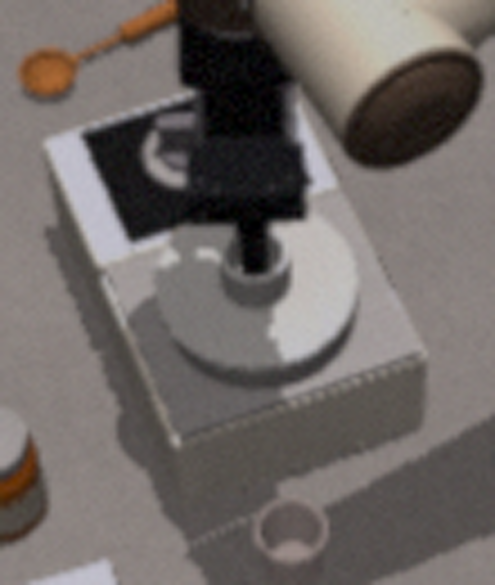

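Seated and level: the plate, collar and knob circles match the predicted seated heights. Next, down over the collar.

```bash
python3 -m crank '[{"delta_rot":[0,0,0],"linear":[0.001,0,0.04],"gripper":85},{"delta_rot":[0,0,0],"linear":[0,0,0.035],"gripper":85},{"delta_rot":[0,0,0],"linear":[0,0,0.015],"gripper":85},{"delta_rot":[0,0,0],"linear":[0,0,0],"gripper":85},{"delta_rot":[0,0,0],"linear":[0,0,0],"gripper":85}]'
python3 - <<'E'
from h import *
s=st();c=capture('wrist');cv2.imwrite('pics/w14.png',c['img'])
print(totool(np.array([.5293,-.1593,.144])-s['tcp_pos']))
E
```

```text
time_s: 18.38
tcp_pos: [0.5306, -0.1597, 0.1658]
ee_rot: [[0.898, -0.44, 0.002], [-0.44, -0.898, -0.001], [0.002, -0.001, -1.0]]
wrist_force: [-0.6, -0.4, -0.1]
gripper_width: 0.853
t 18.38 tcp [ 0.5306 -0.1597  0.1658] yaw y-axis -116.09 x -26.09 z [ 2.5e-03 -6.0e-04 -1.0e+00] F [-0.6 -0.4 -0.1] w 0.853 j [  0.  18. -15.   0. -57.  64.]
[-0.0014  0.0003  0.0218]
```

View pics/w14.png

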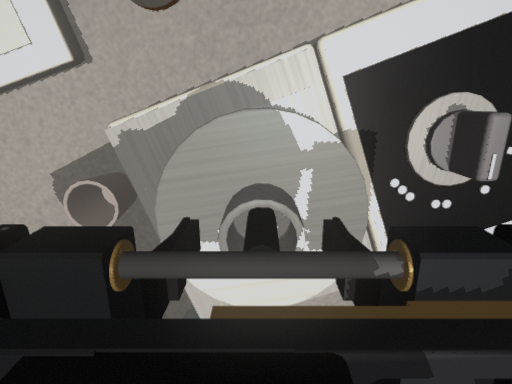

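```bash
python3 -m crank '[{"delta_rot":[0,0,0],"linear":[-0.001,0,0.01],"gripper":85},{"delta_rot":[0,0,0],"linear":[0,0,0.009],"gripper":85},{"delta_rot":[0,0,0],"linear":[0,0,0],"gripper":85},{"delta_rot":[0,0,0],"linear":[0,0,0],"gripper":85}]'
python3 - <<'E'
from h import *
s=st();c=capture('wrist');crop(c,150,160,370,320,3.5,'pics/w15.png')
E
```

```text
time_s: 18.92
tcp_pos: [0.5288, -0.1591, 0.1456]
ee_rot: [[0.898, -0.44, 0.0], [-0.44, -0.898, -0.0], [0.0, 0.0, -1.0]]
wrist_force: [0.9, -0.5, -0.4]
gripper_width: 0.847
t 18.93 tcp [ 0.5288 -0.1591  0.1456] yaw y-axis -116.11 x -26.11 z [ 0.e+00 -2.e-04 -1.e+00] F [ 0.9 -0.5 -0.4] w 0.847 j [  0.  19. -16.   0. -55.  64.]
```

View pics/w15.png

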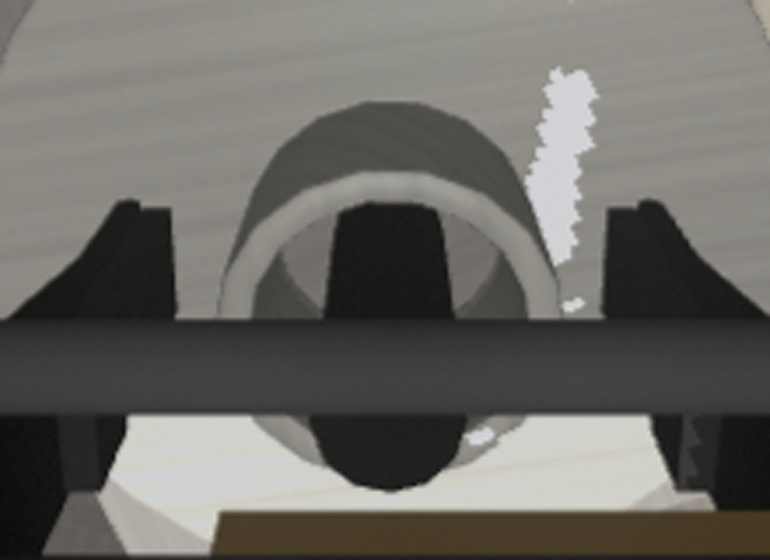

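Centred. Closing on the collar.

```bash
python3 -m crank '[{"delta_rot":[0,0,0],"linear":[0,0,0],"gripper":66},{"delta_rot":[0,0,0],"linear":[0,0,0],"gripper":62},{"delta_rot":[0,0,0],"linear":[0,0,0],"gripper":50},{"delta_rot":[0,0,0],"linear":[0,0,0],"gripper":0},{"delta_rot":[0,0,0],"linear":[0,0,0],"gripper":0},{"delta_rot":[0,0,0],"linear":[0,0,0],"gripper":0}]'
python3 - <<'E'
from h import *
s=st();print(s["moment"])
E
```

```text
time_s: 19.73
tcp_pos: [0.5287, -0.159, 0.1456]
ee_rot: [[0.898, -0.44, 0.0], [-0.44, -0.898, -0.0], [0.0, 0.0, -1.0]]
wrist_force: [-0.5, 0.0, 1.2]
gripper_width: 0.593
t 19.73 tcp [ 0.5287 -0.159   0.1456] yaw y-axis -116.12 x -26.12 z [ 0. -0. -1.] F [-0.5  0.   1.2] w 0.593 j [  0.  19. -16.   0. -55.  64.]
[-0.04031886  0.08740828 -0.02230411]
```

```bash
python3 -m crank '[{"delta_rot":[0,0,0],"linear":[0,0,-0.002],"gripper":0},{"delta_rot":[0,0,0],"linear":[0,0,-0.003],"gripper":0},{"delta_rot":[0,0,0],"linear":[0,0,-0.005],"gripper":0},{"delta_rot":[0,0,0],"linear":[0,0,-0.005],"gripper":0},{"delta_rot":[0,0,0],"linear":[0,0,0],"gripper":0}]'
python3 - <<'E'
from h import *
s=st();c=capture('wrist');cv2.imwrite('pics/w16.png',c['img'])
c=capture('scene');cv2.imwrite('pics/s16.png',cv2.resize(c['img'][90:220,190:300],None,fx=4.5,fy=4.5,interpolation=cv2.INTER_CUBIC))
E
```

```text
time_s: 20.35
tcp_pos: [0.5291, -0.159, 0.1612]
ee_rot: [[0.898, -0.44, 0.001], [-0.44, -0.898, -0.0], [0.001, -0.001, -1.0]]
wrist_force: [-0.2, 0.6, -1.5]
gripper_width: 0.592
t 20.35 tcp [ 0.5291 -0.159   0.1612] yaw y-axis -116.11 x -26.11 z [ 1.4e-03 -1.0e-04 -1.0e+00] F [-0.2  0.6 -1.5] w 0.592 j [  0.  18. -15.   0. -57.  64.]
```

View pics/s16.png

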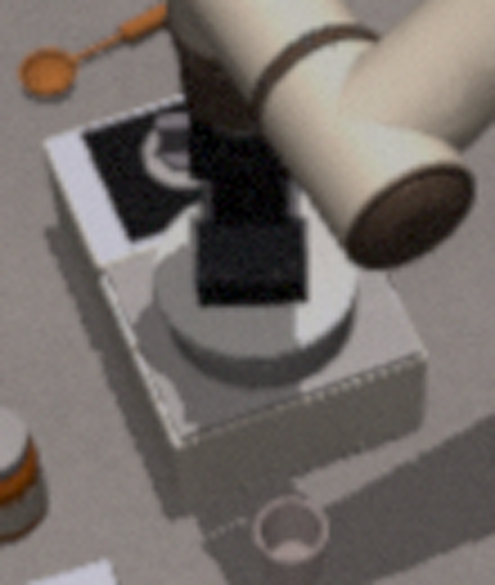

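Only the cover's weight is carried (about 2 N). Now lifting the rest of the way.

```bash
python3 -m crank '[{"delta_rot":[0,0,0],"linear":[0,0,-0.007],"gripper":0},{"delta_rot":[0,0,0],"linear":[0,0,-0.01],"gripper":0},{"delta_rot":[0,0,0],"linear":[0,0,-0.013],"gripper":0},{"delta_rot":[0,0,0],"linear":[0,0,-0.015],"gripper":0},{"delta_rot":[0,0,0],"linear":[0,0,-0.015],"gripper":0},{"delta_rot":[0,0,0],"linear":[0,0,-0.013],"gripper":0},{"delta_rot":[0,0,0],"linear":[0,0,-0.008],"gripper":0},{"delta_rot":[0,0,0],"linear":[0,0,-0.004],"gripper":0},{"delta_rot":[0,0,0],"linear":[0,0,0],"gripper":0},{"delta_rot":[0,0,0],"linear":[0,0,0],"gripper":0}]'
python3 - <<'E'
from h import *
s=st();c=capture('wrist');cv2.imwrite('pics/w17.png',c['img'])
c=capture('scene');cv2.imwrite('pics/s17.png',cv2.resize(c['img'][60:220,180:320],None,fx=3.7,fy=3.7,interpolation=cv2.INTER_CUBIC))
c=capture('top');cv2.imwrite('pics/t17.png',c['img'])
E
```

```text
time_s: 21.7
tcp_pos: [0.5284, -0.159, 0.2449]
ee_rot: [[0.898, -0.44, -0.001], [-0.44, -0.898, 0.0], [-0.001, 0.0, -1.0]]
wrist_force: [-0.1, -0.1, -1.4]
gripper_width: 0.589
t 21.7 tcp [ 0.5284 -0.159   0.2449] yaw y-axis -116.12 x -26.12 z [-1.2e-03  2.0e-04 -1.0e+00] F [-0.1 -0.1 -1.4] w 0.589 j [  0.  14.  -8.  -0. -68.  64.]
```

View pics/s17.png

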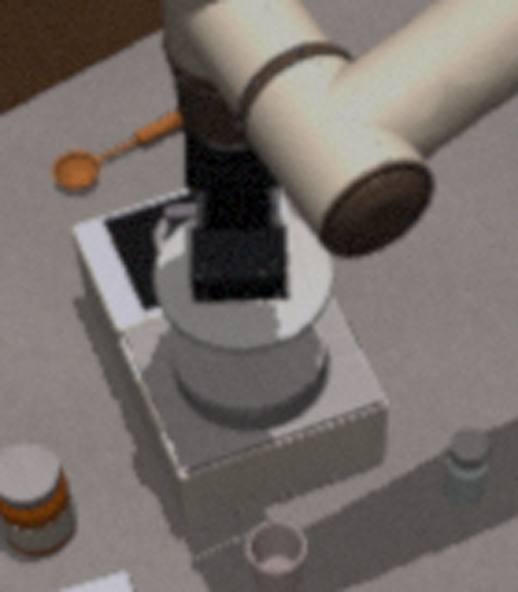

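View pics/w17.png

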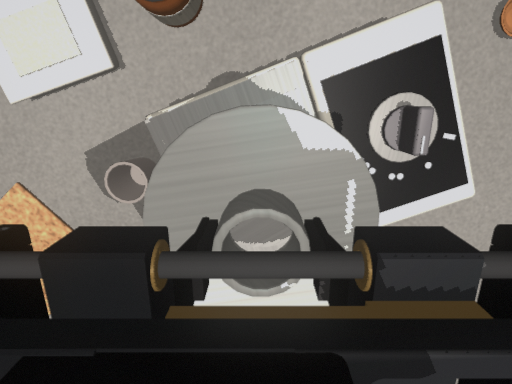

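View pics/t17.png

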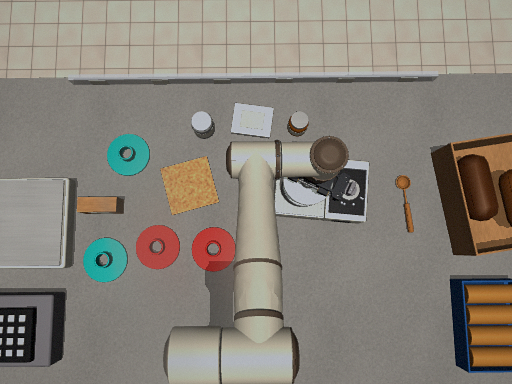

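```bash
python3 -c "
from station import workorder
print(workorder.finish_job())
from h import *
st()"
```

```text
the job is handed in; nothing more can be done
None
the job is handed in; nothing more can be done
```

I turned the dial from one dot to two dots and carried both lids by the black knob to the pot. I then let go of the knob, took the cover by its collar and lifted it alone, and handed the job in at about 22 s.

- **Dial:** the wrist picture after release showed the pointer at the two-dot mark.
- **Seating:** the lids met the rim at the predicted height (tool tip at 0.175 m) with a push of about 8 N. After release, the outlines in the wrist picture matched the expected seated positions to within 1–2 mm, and the lids looked level.
- **Cover:** it ended about 99 mm above where it lay, level to about 0.1° by the tool's tilt and centred over the pot. The collar was empty.
- **Inner lid:** the load on the arm during the lift was about 1.4–1.5 N, so only the cover came up. The cover weighs about 2.2 N, so this read a little low, within sensor noise. After the lift I could see the inner lid only partly, from the scene camera, where it looked seated.
- **Bystanders:** those visible in the last pictures looked unmoved. The arm and its shadow hid parts of the counter in the last top view.

The pot centre measured from the top and scene cameras differed from the wrist camera by about 7 and 14 mm. I used the wrist value, and the lids went in without resistance.

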